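# Lay out the wardrobe fittings on their marked tiles

### The job

Before the wardrobe is fitted out, lay its fittings out for checking: stand the pull handle, the rail socket, the larger knob and the smaller knob each on the tile that carries its own outline, centred on the black mark, upright, and with the handle and the square flange turned to line up with their marks. Do not disturb the brass nut and the copper coupling standing among them.

Things in the scene. Friction and masses are not known exactly. Their poses are not given: they have to be found in the camera images.
- handle: Steel wardrobe pull handle, loose, standing on its two feet. Straight bar 100 mm long (along its x) x 16 mm wide (y), spanning heights 26 to 36 mm; two 14 mm square legs 68 mm apart, each on a 26 x 26 x 4 mm square foot. Origin: on the surface it stands on, below the middle of the bar; z up. About 0.12 kg. Take it across the middle of the bar (16 mm).
- socket: Steel wardrobe-rail end socket, loose: a square flange 62 x 62 x 6 mm lying flat, with an open round collar 36 mm in diameter standing up from its middle to 36 mm height. Origin: centre of the flange's underside; x and y along the flange's edges, z up. About 0.11 kg. Take it by the collar, above the flange.
- big_knob: The larger of two pale wooden door knobs, loose, standing on its foot: head 50 mm in diameter, widest at heights 23 to 30 mm, overall 36 mm high, foot 34 mm in diameter. Round about z (up). Origin: centre of the foot's underside. About 0.05 kg.
- small_knob: The smaller of two pale wooden door knobs, loose, standing on its foot: head 30 mm in diameter, widest at heights 17 to 23 mm, overall 27 mm high, foot 20 mm in diameter. Round about z (up). Origin: centre of the foot's underside. About 0.02 kg.
- handle_tile: Tile for the handle: fixed bare fibreboard tile 120 x 90 x 10 mm (all four tiles are alike except for the mark); origin: centre of its underside, so the marked top is 10 mm higher; x along the 120 mm edge, y along the 90 mm edge, z up. Flat black mark centred on its top: the handle's outline, a 104 mm bar (along the tile's x) with a 29 mm square at each foot.
- socket_tile: Tile for the rail socket: fixed bare fibreboard tile 120 x 90 x 10 mm (all four tiles are alike except for the mark); origin: centre of its underside, so the marked top is 10 mm higher; x along the 120 mm edge, y along the 90 mm edge, z up. Flat black mark centred on its top: a 66 mm square with its edges along x and y.
- big_knob_tile: Tile for the larger knob: fixed bare fibreboard tile 120 x 90 x 10 mm (all four tiles are alike except for the mark); origin: centre of its underside, so the marked top is 10 mm higher; x along the 120 mm edge, y along the 90 mm edge, z up. Flat black mark centred on its top: a disc 54 mm in diameter.
- small_knob_tile: Tile for the smaller knob: fixed bare fibreboard tile 120 x 90 x 10 mm (all four tiles are alike except for the mark); origin: centre of its underside, so the marked top is 10 mm higher; x along the 120 mm edge, y along the 90 mm edge, z up. Flat black mark centred on its top: a disc 33 mm in diameter.
- nut: Bystander: brass pipe nut, 26 mm across, 24 mm high, loose, standing among the fittings. Origin: centre of its underside. Leave it alone.
- coupling: Bystander: short copper pipe coupling, a tube 24 mm in diameter and 26 mm high, loose, standing on end among the fittings. Origin: centre of its underside. Leave it alone.

How it is judged:
At the end, for the whole second after the job is handed in: Each fitting stands upright (within 0.12 rad), released and at rest on top of its own tile, centre within 12 mm of the tile's; handle within 0.25 rad of its mark (either way round), flange within 0.25 rad of its square mark (any quarter turn) (horizontal distance between handle and handle_tile below 0.012 m and z of handle in the frame of handle_tile between 0.006 and 0.014 m and angle between each of handle, socket, big_knob, small_knob's own z axis and vertical below 0.12 rad and linear speed of each of handle, socket, big_knob, small_knob below 0.02 m/s and angular speed of each of handle, socket, big_knob, small_knob below 0.2 rad/s and horizontal distance between socket and socket_tile below 0.012 m and z of socket in the frame of socket_tile between 0.006 and 0.014 m and horizontal distance between big_knob and big_knob_tile below 0.012 m and z of big_knob in the frame of big_knob_tile between 0.006 and 0.014 m and horizontal distance between small_knob and small_knob_tile below 0.012 m and z of small_knob in the frame of small_knob_tile between 0.006 and 0.014 m and angle between the x axis of handle and the x axis of handle_tile, either way round below 0.25 rad and (angle between the x axis of socket and the x axis of socket_tile, either way round below 0.25 rad or angle between the x axis of socket and the y axis of socket_tile, either way round below 0.25 rad)); the robot touches nothing.
It fails at once if the brass nut or the copper coupling is pushed more than 20 mm or knocked over (distance of any of nut, coupling from where it was at the start of the episode above 0.02 m or angle between any of nut, coupling's own z axis and vertical above 0.5 rad).
It also fails if it takes over 96 s, if anything falls off the work surface, if the arm or the gripper's body presses on something with over 40 N, if the wrist force passes 120 N, or if a joint passes its speed limit or range.

### The arm

A 6-joint arm with a two-finger parallel gripper is mounted at the origin on the work surface. World frame = base frame: x ahead of the robot, y to its left, z up, the work surface at z = 0. Lengths are in m, angles in rad, forces in N, time in s.
With the tool pointing down it reaches from about 0.375 to 0.975 m from the base axis. Payload 3.8 kg.
Tool frame: the origin (TCP) lies midway between the tips of the shut fingers; the grasp point (between the pads) lies 19 mm behind it; z points along the fingers, y is the line along which they close (so a half turn about z gives the same grasp; the last joint's range is limited). The gripper opens to 85 mm and grips with 20 to 120 N. Pads are 22 mm wide; open, the fingers measure 114 mm over their backs; the gripper's body (76 mm by 85 mm) begins 54 mm behind the grasp point. The pads swing forward as they close: fully open they stand 13 mm farther back than shut.
Start: joints at [-1.2, 0.264, 1.604, -0, 1.274, -0.037], TCP at [0.268, -0.62, 0.231] pointing down, gripper open.
Joint ranges: [-2.63, 2.63], [-0.94, 2.18], [0.31, 2.57], [-1.31, 4.45], [0, 2.66], [-2.55, 2.55]. Speed limits (rad/s): [2.57, 2.57, 3.14, 3.14, 3.14, 3.14].

### API

Orientations are given as a rotation vector (axis times angle).
In Python, from workcell import bot gives the robot as it stands.
- The arm moves only by the tool jog_arm, never from a script. Its argument "motion" is a list of rows, each a list of 5 numbers: the opening, from -1 (shut) to 1 (fully open), then the shift along the tool's x, y, z in mm, then the turn about the tool's z in degrees. In form: [[claw, x, y, z, twist], ...]. A call has 1 to 10 rows; each row shifts and turns the commanded pose from where the row before left it, along the tool's axes as they then stand; what a row does not reach is not made up. A row lasts 1/12 s, in which the tool goes at most 41.7 mm and 7.16 degrees, less where a joint would pass 70% of its speed; a pose out of reach is approached as far as the arm can. A call with a gripper value outside its range is refused whole. The fingers move at their own pace and stop on an object; "force" is the grip in N (left out, the last holds). Time passes only in rows, so rows that do not move let the fingers close. It gives the time, the measured TCP pose, the force, the opening and the grip force at its end, in the units of the state.
- bot.read_state(): the state, without advancing time (a new reading comes with each control period).
- bot.read_camera(name): name is "scene" or "top" or "wrist"; returns (picture, depth): 420x560x3 uint8, red, green, blue; 420x560 float32, m along the optical axis (not along the pixel's ray), 0 where there is no reading.
- bot.get_calibration(name): a dict with "vfov" (degrees; the focal length in pixels is half the picture's height over the tangent of half this angle, whatever the lens; pixels are square), "cx", "cy" (the principal point, pixels), "dist" ([k1, k2, p1, p2, k3] as OpenCV has them; the pictures are not rectified), "rvec" (rotation vector, rad) and "tvec" (3), from world to camera coordinates, as OpenCV has them; the wrist camera has in their place "tool_from_camera" (4x4, takes a point from camera to tool coordinates, whose origin is the TCP and whose axes are the flange's). Camera axes: x right, y down, z forward; pixel columns grow to the right and rows downward; lengths in m; the calibration is good to about 2 mm. A picture is of the moment at which its call begins: read the wrist's pose just before it. get_calibration takes no time and is no camera call.
- bot.finish_job(): hands the job in; it is judged then, once.
The state is a dict: "time": time; "q": joint angles; "joint_vel": joint speeds; "joint_torque": joint torques, N m; "tool_pos": TCP position; "tcp_rot": TCP orientation; "wrist_force": force on the tool from outside, world axes, zero at the start; "torque": the same for the moment, N m; "width": opening from 0.0 (shut) to 1.0 (fully open); "grip_force": force on a finger pad.
Only numpy, scipy, OpenCV 4.12 (cv2) and the standard library are available. Lean on these libraries where they do the work, as an engineer would, in place of code of your own. Each camera call takes 0.05 s, during which the arm holds its last target. There are 200 camera calls.

## Working session

There is one attempt and no reset: what is moved stays moved. The work goes in short steps, Python scripts to look and compute and a tool call to move; the robot and the scene stay as the last step left them, time stands still between calls to the robot, and variables do not carry over. Pictures are saved under pics/ and viewed, at most 16 in all, crops included, and the job is handed in when it is done.

Besides the shell and the picture viewer there is one more tool, called after "Emit:" as name([rows], argument=value, ...), one row to a line, values as JSON. jog_arm: Moves the arm, as the interface text tells. Its arguments: {"type":"object","properties":{"motion":{"type":"array"},"force":{"type":"number"}},"required":["motion"]}

```bash
mkdir -p pics; cat > h.py <<'E'
import numpy as np, cv2, pickle
from workcell import bot
def snap(n,tag):
    s=bot.read_state(); im,d=bot.read_camera(n); c=bot.get_calibration(n)
    pickle.dump((s,im,d,c),open(f'{tag}.pkl','wb')); cv2.imwrite(f'pics/{tag}.png',im[:,:,::-1]); return s,im,d,c
def load(tag): return pickle.load(open(f'{tag}.pkl','rb'))
def pose(s,c):
    "R,t: camera -> world"
    if 'rvec' in c:
        R=cv2.Rodrigues(np.array(c['rvec'],float))[0].T; return R,-R@np.array(c['tvec'],float).ravel()
    T=np.array(c['tool_from_camera']); Rt=cv2.Rodrigues(np.array(s['tcp_rot'],float))[0]
    return Rt@T[:3,:3], Rt@T[:3,3]+np.array(s['tool_pos'])
def K(c,h=420):
    f=h/2/np.tan(np.radians(c['vfov'])/2); return np.array([[f,0,c['cx']],[0,f,c['cy']],[0,0,1.]])
def ray(px,s,c,z):
    "pixels -> world points on plane z"
    p=cv2.undistortPoints(np.array(px,float).reshape(-1,1,2),K(c),np.array(c['dist'],float)).reshape(-1,2)
    R,t=pose(s,c); d=np.c_[p,np.ones(len(p))]@R.T
    return t+d*((z-t[2])/d[:,2])[:,None]
E
python3 - <<'E'
from h import *
for n in('top','scene'):
    s,im,d,c=snap(n,n+'0'); print(n,c['vfov'],pose(s,c)[1])
print(s['time'],s['tool_pos'],s['tcp_rot'],s['width'])
c=bot.get_calibration('wrist');print(c)
E
```

```text
top 50.17111295002155 [0.39122665 0.01538047 1.06237805]
scene 55.126827747972655 [1.16962757 0.20336525 0.62278395]
0.05 [ 0.26741904 -0.61896034  0.22996852] [-3.07434898e+00 -6.35712076e-01  5.90180986e-04] 1.0007113251565574
{'vfov': 67.37276353277257, 'cx': 284.3823720173973, 'cy': 204.42648344144644, 'dist': array([-0.06321318,  0.        ,  0.        ,  0.        ,  0.        ]), 'tool_from_camera': array([[ 1.83980969e-03, -9.58217006e-01, -2.86036334e-01,
         7.28584896e-02],
       [ 9.99997843e-01,  2.03850384e-03, -3.96884285e-04,
         9.25484406e-04],
       [ 9.63387437e-04, -2.86034987e-01,  9.58218690e-01,
        -1.43312644e-01],
       [ 0.00000000e+00,  0.00000000e+00,  0.00000000e+00,
         1.00000000e+00]])}
```

View pics/top0.png

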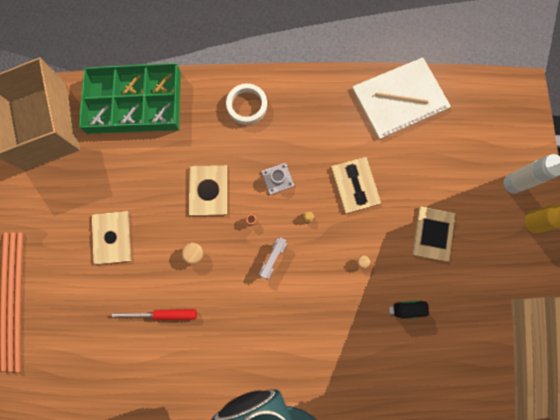

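View pics/scene0.png

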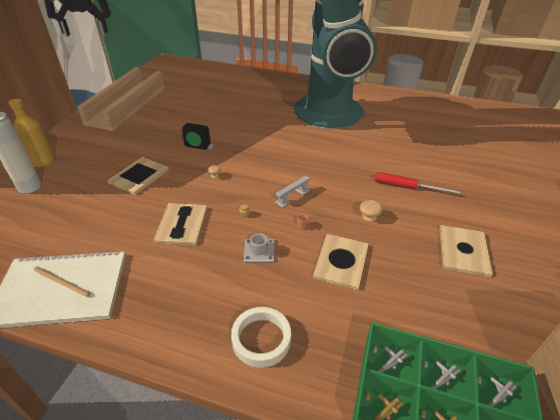

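The top view shows the tiles: small knob at (111,238), big knob at (208,190), handle at (356,184) and socket at (435,234). The fittings are the handle at (274,258), socket (278,179), big knob (193,253) and small knob (364,262). The bystanders are the nut (309,217) and coupling (251,220).

```bash
python3 - <<'E'
from h import *
s,im,d,c=load('top0'); R,t=pose(s,c)
v,u=np.mgrid[0:420,0:560]; p=cv2.undistortPoints(np.c_[u.ravel(),v.ravel()].astype(float).reshape(-1,1,2),K(c),np.array(c['dist'],float)).reshape(-1,2)
P=(np.c_[p,np.ones(len(p))]*d.reshape(-1,1))@R.T+t; P=P.reshape(420,560,3); Z=P[:,:,2]
print('table z',np.median(Z[280:300,100:250]))
def rect(m,z):
    cs,_=cv2.findContours(m.astype(np.uint8),0,1); k=max(cs,key=cv2.contourArea)
    q=ray(k.reshape(-1,2),s,c,z)[:,:2].astype(np.float32)
    r=cv2.minAreaRect(q); b=cv2.boxPoints(r); e=b[1]-b[0]; f=b[2]-b[1]; l=e if np.hypot(*e)>np.hypot(*f) else f
    return np.round(r[0],4),np.round(r[1],4),'long-axis deg',round(float(np.degrees(np.arctan2(l[1],l[0]))),1)
g=im.max(2)
for n,(x,y) in dict(small=(111,238),big=(208,190),handle=(356,184),socket=(435,234)).items():
    w=np.zeros_like(g,bool); w[y-33:y+34,x-28:x+29]=1
    print(n,'tile',rect(w&(Z>.005)&(Z<.03),.01)); w[:]=0; w[y-25:y+26,x-18:x+19]=1; print('   mark',rect(w&(g<50),.01))
for n,(x,y,h) in dict(handle=(274,258,.036),socket=(278,179,.006),socketcollar=(278,179,.036),big=(193,253,.027),small=(364,262,.02),nut=(309,217,.024),coup=(251,220,.026)).items():
    w=np.zeros_like(g,bool); w[y-26:y+27,x-20:x+21]=1
    thr={'handle':.018,'socket':.003,'socketcollar':.02}.get(n,.01)
    print(n,rect(w&(Z>thr)&(Z<.06),h))
E
```

```text
table z 0.0020986378379487247
small tile (array([0.5038, 0.4024]), array([0.1235, 0.0978]), 'long-axis deg', 3.7)
   mark (array([0.5053, 0.4033]), array([0.0246, 0.024 ]), 'long-axis deg', 28.4)
big tile (array([0.6161, 0.1676]), array([0.0978, 0.1251]), 'long-axis deg', -1.4)
   mark (array([0.6018, 0.1623]), array([0.018 , 0.0431]), 'long-axis deg', -74.6)
handle tile (array([ 0.6237, -0.1897]), array([0.1279, 0.0943]), 'long-axis deg', 14.1)
   mark (array([ 0.6207, -0.1907]), array([0.0964, 0.0211]), 'long-axis deg', 14.7)
socket tile (array([ 0.4965, -0.3761]), array([0.0953, 0.1258]), 'long-axis deg', -11.4)
   mark (array([ 0.4971, -0.3776]), array([0.0606, 0.0606]), 'long-axis deg', 78.1)
handle (array([0.4483, 0.014 ]), array([0.0161, 0.0992]), 'long-axis deg', -28.7)
socket (array([0.633 , 0.0032]), array([0.0845, 0.1015]), 'long-axis deg', -1.7)
socketcollar (array([ 0.64  , -0.0015]), array([0.0353, 0.0362]), 'long-axis deg', -1.2)
big (array([0.4617, 0.2005]), array([0.0481, 0.0473]), 'long-axis deg', 44.6)
small (array([ 0.4333, -0.1966]), array([0.0284, 0.0281]), 'long-axis deg', 87.5)
nut (array([ 0.5429, -0.0709]), array([0.0235, 0.0213]), 'long-axis deg', 88.7)
coup (array([0.5389, 0.0628]), array([0.0243, 0.0219]), 'long-axis deg', 25.5)
```

```bash
cat >> h.py <<'E'
def yaw(s):
    R=cv2.Rodrigues(np.array(s['tcp_rot'],float))[0]; return np.degrees(np.arctan2(R[1,0],R[0,0]))
def go(x,y,z,w=None,s=None):
    "print shift in present tool axes (mm) to target, and twist wanted afterwards"
    s=s or bot.read_state(); R=cv2.Rodrigues(np.array(s['tcp_rot'],float))[0]; D=R.T@(np.array([x,y,z])-s['tool_pos'])*1000
    print('t',round(s['time'],2),'pos',np.round(s['tool_pos'],4),'yaw',round(yaw(s),1),'q6',round(s['q'][5],2),'shift',np.round(D,1),'twist',None if w is None else round((yaw(s)-w+90)%180-90,1))
E
python3 -c "
from h import *
go(.433,-.197,.12)"
```

```text
t 0.1 pos [ 0.2675 -0.619   0.2301] yaw 23.4 q6 -0.04 shift [ 319.3 -321.5  110.7] twist None
```

Emit:
jog_arm([
  [1,26,-26,9,0],
  [1,27,-27,9,0],
  [1,27,-27,9,0],
  [1,27,-27,9,0],
  [1,27,-27,9,0],
  [1,27,-27,9,0],
  [1,27,-27,9,0],
  [1,27,-27,9,0],
  [1,27,-27,9,0],
  [1,27,-27,10,0],
])

```text
time: 0.93
tool_pos: [0.408, -0.2642, 0.1397]
tcp_rot: [-3.077, -0.635, -0.0]
wrist_force: [-0.1, -0.5, -0.0]
width: 1.001
grip_force: 0.0
```

Emit:
jog_arm([
  [1,25,-26,10,0],
  [1,25,-26,10,0],
  [1,0,0,0,0],
  [1,0,0,0,0],
])

```text
time: 1.27
tool_pos: [0.4327, -0.1964, 0.1192]
tcp_rot: [-3.074, -0.642, 0.003]
wrist_force: [0.0, -0.2, 0.9]
width: 1.001
grip_force: 0.0
```

```bash
python3 -c "
from h import *
snap('wrist','w1');go(.433,-.197,.12)"
```

```text
t 1.32 pos [ 0.433  -0.1979  0.1199] yaw 23.5 q6 0.68 shift [ 0.3 -0.8 -0.1] twist None
```

View pics/w1.png

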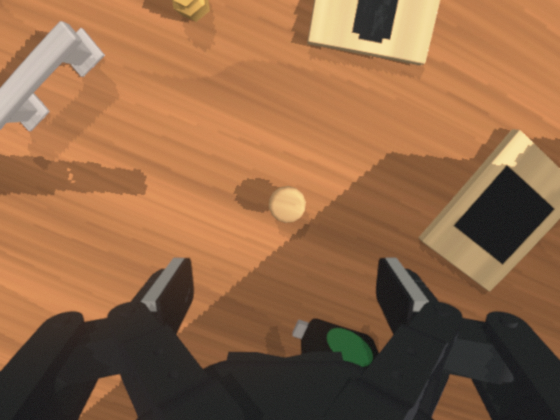

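The wrist view shows the small knob at (288,205), with the finger tips on either side near (185,270) and (385,270). I'll take its position from the depth mask.

```bash
cat >> h.py <<'E'
def seg(tag,wx,wy,h,zlo,zhi,dark=None):
    "rectangle, on plane h, of the largest blob with height in zlo..zhi near world (wx,wy); dark = mask by grey level instead"
    s,im,d,c=load(tag); R,t=pose(s,c); v,u=np.mgrid[0:420,0:560]
    p=cv2.undistortPoints(np.c_[u.ravel(),v.ravel()].astype(float).reshape(-1,1,2),K(c),np.array(c['dist'],float)).reshape(-1,2)
    P=((np.c_[p,np.ones(len(p))]*d.reshape(-1,1))@R.T+t).reshape(420,560,3)
    m=(np.hypot(P[:,:,0]-wx,P[:,:,1]-wy)<.075)&(P[:,:,2]>zlo)&(P[:,:,2]<zhi)
    if dark: m&=im.max(2)<dark
    cs,_=cv2.findContours(m.astype(np.uint8),0,1); k=max(cs,key=cv2.contourArea)
    r=cv2.minAreaRect(ray(k.reshape(-1,2),s,c,h)[:,:2].astype(np.float32)); b=cv2.boxPoints(r)
    e,f=b[1]-b[0],b[2]-b[1]; l=e if np.hypot(*e)>np.hypot(*f) else f
    print(tag,'centre',np.round(r[0],4),'size',np.round(r[1],4),'long deg',round(float(np.degrees(np.arctan2(l[1],l[0]))),1)); return r[0]
E
python3 -c "
from h import *
s=load('w1')[0]
p=seg('w1',.433,-.197,.02,.012,.05); go(p[0],p[1],.003)
seg('w1',.5,-.37,.01,.005,.02); seg('w1',.497,-.377,.01,.0,.02,60)
seg('w1',.448,.014,.036,.022,.06)
"
```

```text
w1 centre [ 0.4342 -0.1987] size [0.0302 0.029 ] long deg 23.8
t 1.32 pos [ 0.433  -0.1979  0.1199] yaw 23.5 q6 0.68 shift [  0.9   1.3 116.9] twist None
w1 centre [ 0.4979 -0.3762] size [0.094  0.1202] long deg -11.9
w1 centre [ 0.4977 -0.3786] size [0.0642 0.0646] long deg -12.0
w1 centre [0.4515 0.0073] size [0.0222 0.0945] long deg -28.9
```

Emit:
jog_arm([
  [1,1,1,30,0],
  [1,0,0,35,0],
  [1,0,0,30,0],
  [1,0,0,15,0],
  [1,0,0,6,0],
  [1,0,0,0,0],
  [-1,0,0,0,0],
  [-1,0,0,0,0],
  [-1,0,0,0,0],
  [-1,0,0,0,0],
], force=30)

```text
time: 2.15
tool_pos: [0.4357, -0.1998, 0.0057]
tcp_rot: [3.075, 0.636, 0.004]
wrist_force: [0.0, 0.4, 0.3]
width: 0.455
grip_force: 0.0
```

Emit:
jog_arm([
  [-1,0,0,0,0],
  [-1,0,0,0,0],
  [-1,0,0,0,0],
  [-1,0,0,0,0],
  [-1,0,0,0,0],
  [-1,0,0,0,0],
])

```text
time: 2.65
tool_pos: [0.4355, -0.1995, 0.0056]
tcp_rot: [3.075, 0.637, 0.002]
wrist_force: [-1.1, 0.1, 5.0]
width: 0.329
grip_force: 29.2
```

Emit:
jog_arm([
  [-1,0,0,-10,0],
  [-1,0,0,-30,0],
  [-1,0,0,-35,0],
  [-1,0,0,-35,0],
  [-1,0,0,-5,0],
  [-1,0,0,0,0],
])

```text
time: 3.15
tool_pos: [0.4373, -0.2003, 0.1235]
tcp_rot: [3.071, 0.635, 0.01]
wrist_force: [0.0, 0.3, -0.3]
width: 0.323
grip_force: 29.7
```

```bash
python3 -c "
from h import *
snap('wrist','w2'); print(bot.read_state()['width']); go(.504,.4025,.12)"
```

```text
0.322506703474917
t 3.2 pos [ 0.4356 -0.1994  0.1211] yaw 23.4 q6 0.68 shift [ 3.016e+02 -5.253e+02  3.000e-01] twist None
```

View pics/w2.png

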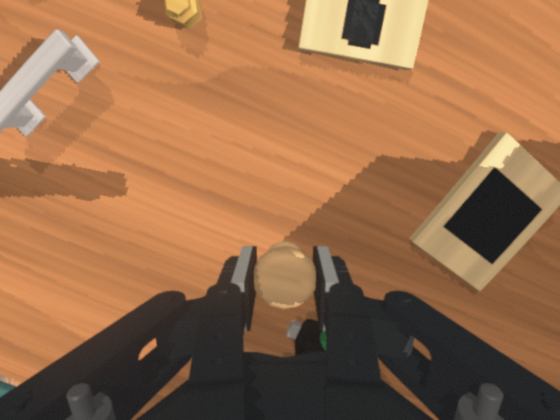

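The small knob is held centrally between the pads at (285,275). Next I carry it to its tile.

Emit:
jog_arm([
  [-1,15,-25,0,0],
  [-1,19,-34,0,0],
  [-1,20,-35,0,0],
  [-1,20,-35,0,0],
  [-1,20,-35,0,0],
  [-1,20,-35,0,0],
  [-1,20,-35,0,0],
  [-1,20,-35,0,0],
  [-1,20,-35,0,0],
  [-1,20,-35,0,0],
])

```text
time: 4.03
tool_pos: [0.4761, 0.1907, 0.117]
tcp_rot: [3.076, 0.637, -0.006]
wrist_force: [1.3, -0.9, -0.0]
width: 0.321
grip_force: 29.7
```

Emit:
jog_arm([
  [-1,20,-35,0,0],
  [-1,20,-35,0,0],
  [-1,20,-35,0,0],
  [-1,20,-35,0,0],
  [-1,20,-35,0,0],
  [-1,15,-20,0,0],
  [-1,12,-30,0,0],
  [-1,0,0,0,0],
  [-1,0,0,0,0],
  [-1,0,0,0,0],
])

```text
time: 4.87
tool_pos: [0.5041, 0.4448, 0.1168]
tcp_rot: [3.074, 0.637, -0.006]
wrist_force: [-0.6, -1.6, -0.7]
width: 0.321
grip_force: 29.7
```

```bash
python3 -c "
from h import *
snap('wrist','w3'); go(.504,.4025,.12); print(bot.read_state()['q'][5],bot.read_state()['width'])
seg('w3',.504,.4025,.01,.006,.02); seg('w3',.504,.4025,.01,.0,.02,60)
"
```

```text
t 4.92 pos [0.5045 0.4444 0.1173] yaw 23.4 q6 1.85 shift [-17.   38.3  -2.5] twist None
1.8487284123963985 0.3281712215581314
w3 centre [0.5109 0.4017] size [0.1101 0.0903] long deg 4.2
w3 centre [0.5063 0.3962] size [0.0291 0.0203] long deg 12.9
```

View pics/w3.png

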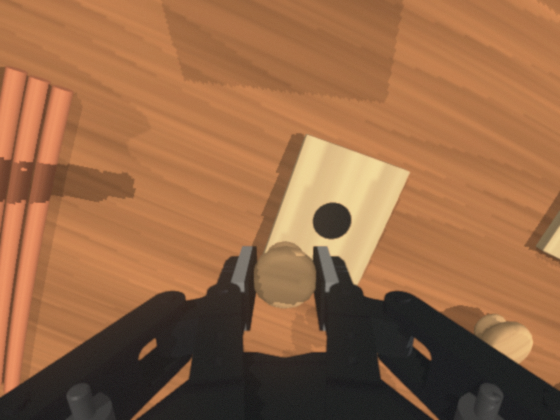

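The mark is fully in view at (332,221), and the held knob is at (285,275). I overshot by about 40 mm, so I'll cast a ray to the mark to correct.

```bash
python3 -c "
from h import *
s,im,d,c=load('w3'); m=np.zeros((420,560),np.uint8); m[195:248,305:358]=(im.max(2)<70)[195:248,305:358]
k=max(cv2.findContours(m,0,1)[0],key=cv2.contourArea); (e,a,_)=cv2.fitEllipse(k); print(e,a)
p=ray([e],s,c,.01)[0]; print(p); go(p[0],p[1],.016)
"
```

```text
(331.6278991699219, 220.31686401367188) (32.66741943359375, 35.30657196044922)
[0.50547826 0.40083357 0.01      ]
t 4.92 pos [0.5045 0.4444 0.1173] yaw 23.4 q6 1.85 shift [-16.   40.3 101.5] twist None
```

Emit:
jog_arm([
  [-1,-8,20,0,0],
  [-1,-8,20,10,0],
  [-1,0,0,30,0],
  [-1,0,0,30,0],
  [-1,0,0,20,0],
  [-1,0,0,6,0],
  [-1,0,0,2,0],
  [-1,0,0,0,0],
  [-1,0,0,0,0],
])

```text
time: 5.67
tool_pos: [0.5079, 0.4034, 0.023]
tcp_rot: [-3.076, -0.635, -0.004]
wrist_force: [0.3, -0.6, 0.5]
width: 0.323
grip_force: 29.7
```

```bash
python3 -c "
from h import *
go(.505,.4012,.016); print(bot.read_state()['wrist_force'])"
```

```text
t 5.67 pos [0.5079 0.4034 0.023 ] yaw 23.3 q6 1.8 shift [-3.6  0.9  6.9] twist None
[ 0.30477209 -0.56952888  0.47515029]
```

Emit:
jog_arm([
  [-1,-3,1,4,0],
  [-1,0,0,2,0],
  [-1,0,0,0,0],
  [-1,0,0,0,0],
])

```text
time: 6.0
tool_pos: [0.5045, 0.4011, 0.0158]
tcp_rot: [-3.076, -0.636, -0.001]
wrist_force: [-0.0, -0.9, 0.6]
width: 0.324
grip_force: 29.8
```

Emit:
jog_arm([
  [-1,0,0,0.5,0],
  [1,0,0,0,0],
  [1,0,0,0,0],
  [1,0,0,0,0],
  [1,0,0,0,0],
  [1,0,0,0,0],
  [1,0,0,-20,0],
  [1,0,0,-40,0],
  [1,0,0,-40,0],
  [1,0,0,0,0],
])

```text
time: 6.83
tool_pos: [0.5094, 0.4046, 0.1244]
tcp_rot: [-3.07, -0.635, -0.021]
wrist_force: [1.9, 1.3, 1.5]
width: 0.998
grip_force: 0.0
```

```bash
python3 -c "
from h import *
snap('wrist','w4'); seg('w4',.505,.401,.03,.022,.06); seg('w4',.505,.401,.01,.005,.02)
seg('w4',.4617,.2005,.027,.014,.05); go(.4617,.2005,.12)"
```

```text
w4 centre [0.5042 0.4   ] size [0.0305 0.0291] long deg 15.5
w4 centre [0.5054 0.4008] size [0.1206 0.0902] long deg 4.4
w4 centre [0.4847 0.2044] size [0.0086 0.0246] long deg -81.6
t 6.88 pos [0.5082 0.4038 0.1213] yaw 23.4 q6 1.8 shift [-123.3  168.1   -0.6] twist None
```

View pics/w4.png

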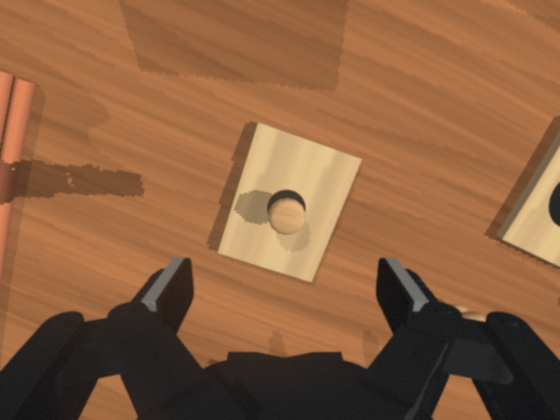

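The small knob stands on its mark at (287,213), about 1.5 mm off centre. Next is the big knob.

Emit:
jog_arm([
  [1,-15,20,0,0],
  [1,-25,34,0,0],
  [1,-25,34,0,0],
  [1,-25,34,0,0],
  [1,-25,34,0,0],
  [1,-8,12,0,0],
  [1,0,0,0,0],
  [1,0,0,0,0],
])

```text
time: 7.55
tool_pos: [0.4584, 0.1996, 0.1143]
tcp_rot: [-3.077, -0.633, 0.0]
wrist_force: [-0.2, -0.5, 1.2]
width: 0.998
grip_force: 0.0
```

```bash
python3 -c "
from h import *
snap('wrist','w5'); p=seg('w5',.4617,.2005,.027,.014,.06); go(p[0],p[1],.006)
p=seg('w5',.616,.1676,.01,.005,.02); p=seg('w5',.616,.1676,.01,-.01,.02,60)
p=seg('w5',.448,.014,.036,.022,.06)"
```

```text
w5 centre [0.4625 0.1983] size [0.0503 0.0492] long deg 23.4
t 7.6 pos [0.459  0.2005 0.1147] yaw 23.3 q6 1.53 shift [  2.3   3.5 108.7] twist None
w5 centre [0.6074 0.1652] size [0.0907 0.1051] long deg -0.2
w5 centre [0.6131 0.1634] size [0.0462 0.0513] long deg -64.6
w5 centre [0.4654 0.0113] size [0.0275 0.0689] long deg -28.4
```

View pics/w5.png

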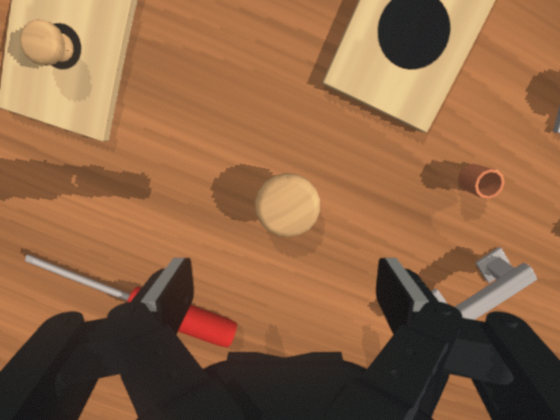

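The big knob sits at (288,205). The screwdriver and coupling are clear of the fingers.

Emit:
jog_arm([
  [1,2,4,25,0],
  [1,0,0,30,0],
  [1,0,0,30,0],
  [1,0,0,15,0],
  [1,0,0,6,0],
  [1,0,0,2,0],
  [1,0,0,0,0],
  [-1,0,0,0,0],
  [-1,0,0,0,0],
  [-1,0,0,0,0],
], force=30)

```text
time: 8.43
tool_pos: [0.4632, 0.1977, 0.0082]
tcp_rot: [-3.076, -0.636, -0.004]
wrist_force: [-0.1, 0.1, 1.2]
width: 0.605
grip_force: 0.9
```

Emit:
jog_arm([
  [-1,0,0,0,0],
  [-1,0,0,0,0],
  [-1,0,0,0,0],
  [-1,0,0,0,0],
])

```text
time: 8.77
tool_pos: [0.4632, 0.1977, 0.0083]
tcp_rot: [-3.076, -0.636, -0.004]
wrist_force: [-1.7, 1.2, 6.4]
width: 0.554
grip_force: 30.8
```

Emit:
jog_arm([
  [-1,0,0,-10,0],
  [-1,0,0,-30,0],
  [-1,0,0,-35,0],
  [-1,0,0,-30,0],
  [-1,0,0,0,0],
])

```text
time: 9.18
tool_pos: [0.4669, 0.1988, 0.1194]
tcp_rot: [-3.075, -0.636, -0.02]
wrist_force: [1.7, 0.9, -0.2]
width: 0.559
grip_force: 31.2
```

```bash
python3 -c "
from h import *
go(.61,.165,.11); print(bot.read_state()['width'])"
```

```text
t 9.18 pos [0.4669 0.1988 0.1194] yaw 23.4 q6 1.52 shift [117.8  87.8  11. ] twist None
0.5593063571479768
```

Emit:
jog_arm([
  [-1,12,12,0,0],
  [-1,25,26,0,0],
  [-1,25,26,0,0],
  [-1,15,16,0,0],
  [-1,6,8,0,0],
  [-1,0,0,0,0],
  [-1,0,0,0,0],
])

```text
time: 9.77
tool_pos: [0.5721, 0.1486, 0.1105]
tcp_rot: [-3.077, -0.634, 0.005]
wrist_force: [0.1, -0.2, -1.0]
width: 0.561
grip_force: 31.2
```

```bash
python3 -c "
from h import *
s,im,d,c=snap('wrist','w6'); m=(im.max(2)<70).astype(np.uint8); m[240:]=0
for k in cv2.findContours(m,0,1)[0]:
  if cv2.contourArea(k)>300:
    (e,a,_)=cv2.fitEllipse(k); p=ray([e],s,c,.01)[0]; print(e,a,p); go(p[0],p[1],.0185,s=s)
seg('w6',.616,.1676,.01,.006,.02)
"
```

```text
(288.1345520019531, 145.02133178710938) (62.261375427246094, 66.6930160522461) [0.61691774 0.16411575 0.01      ]
t 9.77 pos [0.5721 0.1486 0.1105] yaw 23.3 q6 1.38 shift [47.6  3.6 91.8] twist None
w6 centre [0.6155 0.1647] size [0.0903 0.1201] long deg -0.1
```

View pics/w6.png

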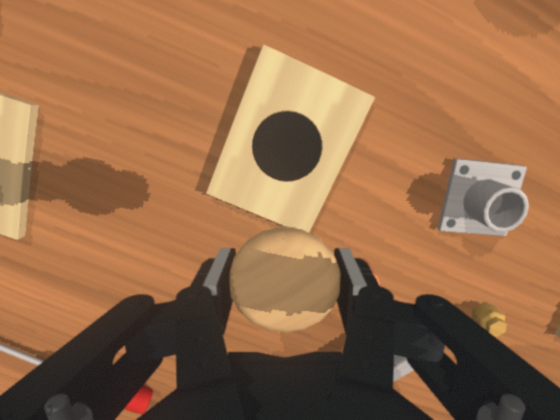

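The mark is at (288,145) and the held knob at (285,280), so I shift about (47, 3.5) and go down.

Emit:
jog_arm([
  [-1,15,1,0,0],
  [-1,22,2,0,0],
  [-1,10,1,20,0],
  [-1,0,0,30,0],
  [-1,0,0,25,0],
  [-1,0,0,9,0],
  [-1,0,0,4,0],
  [-1,0,0,0,0],
  [-1,0,0,0,0],
])

```text
time: 10.57
tool_pos: [0.6182, 0.1647, 0.025]
tcp_rot: [-3.076, -0.637, -0.002]
wrist_force: [-0.1, 0.1, -0.8]
width: 0.563
grip_force: 31.2
```

```bash
python3 -c "
from h import *
go(.6163,.1645,.0185)"
```

```text
t 10.57 pos [0.6182 0.1647 0.025 ] yaw 23.4 q6 1.38 shift [-1.9 -0.6  6.5] twist None
```

Emit:
jog_arm([
  [-1,-2,-1,3,0],
  [-1,0,0,2,0],
  [-1,0,0,0,0],
])

```text
time: 10.82
tool_pos: [0.6159, 0.1644, 0.0196]
tcp_rot: [-3.076, -0.636, -0.002]
wrist_force: [0.2, 0.2, -0.4]
width: 0.561
grip_force: 31.2
```

Emit:
jog_arm([
  [-1,0,0,1,0],
  [-1,0,0,0.5,0],
  [-1,0,0,0,0],
])

```text
time: 11.07
tool_pos: [0.6161, 0.1644, 0.0184]
tcp_rot: [-3.076, -0.636, -0.001]
wrist_force: [-1.7, 0.6, 4.5]
width: 0.56
grip_force: 31.6
```

Contact reads 4.5 N, so I release, rise and check. After that comes the handle.

Emit:
jog_arm([
  [1,0,0,0,0],
  [1,0,0,0,0],
  [1,0,0,0,0],
  [1,0,0,0,0],
  [1,0,0,0,0],
  [1,0,0,-20,0],
  [1,0,0,-40,0],
  [1,0,0,-40,0],
  [1,0,0,0,0],
  [1,0,0,0,0],
])

```text
time: 11.9
tool_pos: [0.6186, 0.165, 0.1215]
tcp_rot: [-3.076, -0.636, -0.013]
wrist_force: [0.1, -0.8, 0.6]
width: 1.003
grip_force: 0.0
```

```bash
python3 -c "
from h import *
snap('wrist','w7'); seg('w7',.616,.1645,.037,.025,.06); seg('w7',.616,.1645,.01,.005,.02)
go(.45,.01,.12,-28.7)"
```

```text
w7 centre [0.6158 0.1634] size [0.0507 0.0495] long deg 25.1
w7 centre [0.6155 0.1645] size [0.0901 0.1206] long deg -0.2
t 11.95 pos [0.6166 0.1646 0.1188] yaw 23.4 q6 1.38 shift [-214.2   75.8   -1.8] twist 52.1
```

View pics/w7.png

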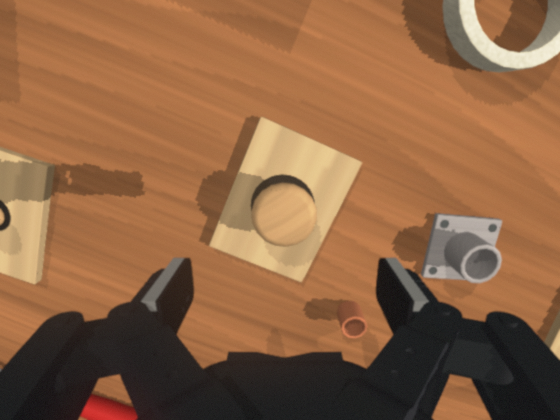

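The big knob is centred on its tile at (284,213) and upright. On to the handle.

Emit:
jog_arm([
  [1,-20,8,0,0],
  [1,-36,12,0,0],
  [1,-36,12,0,0],
  [1,-36,13,0,0],
  [1,-36,13,0,0],
  [1,-30,11,0,0],
  [1,-20,7,0,0],
  [1,0,0,0,0],
])

```text
time: 12.62
tool_pos: [0.4436, 0.0078, 0.1143]
tcp_rot: [-3.076, -0.633, 0.012]
wrist_force: [0.5, 0.2, 0.1]
width: 1.0
grip_force: 0.0
```

Emit:
jog_arm([
  [1,0,0,0,6],
  [1,0,0,0,7],
  [1,0,0,0,7],
  [1,0,0,0,7],
  [1,0,0,0,7],
  [1,0,0,0,7],
  [1,0,0,0,7],
  [1,0,0,0,4],
  [1,0,0,0,0],
  [1,0,0,0,0],
])

```text
time: 13.45
tool_pos: [0.4487, 0.0101, 0.1161]
tcp_rot: [3.045, -0.773, -0.003]
wrist_force: [0.5, -0.1, -1.5]
width: 1.001
grip_force: 0.0
```

```bash
python3 -c "
from h import *
snap('wrist','w8'); p=seg('w8',.45,.012,.036,.024,.06); go(p[0],p[1],.01,-28.7)"
```

```text
w8 centre [0.4493 0.0123] size [0.0158 0.0999] long deg -29.1
t 13.5 pos [0.4488 0.01   0.1163] yaw -28.5 q6 2.03 shift [ -0.4  -2.3 106.3] twist 0.2
```

View pics/w8.png

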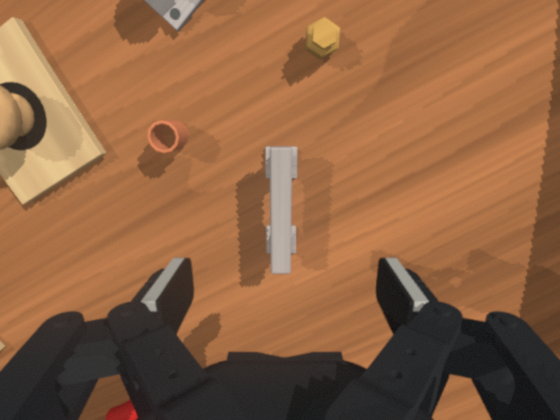

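The handle's bar is aligned with the tool x axis at (281,210). The coupling (167,137) and the nut (323,37) are clear of the fingers.

Emit:
jog_arm([
  [1,0,-2,25,0],
  [1,0,0,30,0],
  [1,0,0,30,0],
  [1,0,0,15,0],
  [1,0,0,4,0],
  [1,0,0,0,0],
  [-1,0,0,0,0],
  [-1,0,0,0,0],
  [-1,0,0,0,0],
  [-1,0,0,0,0],
], force=50)

```text
time: 14.33
tool_pos: [0.4515, 0.0114, 0.0146]
tcp_rot: [-3.043, 0.776, -0.004]
wrist_force: [0.4, -0.1, -0.7]
width: 0.458
grip_force: 0.0
```

Emit:
jog_arm([
  [-1,0,0,0,0],
  [-1,0,0,0,0],
  [-1,0,0,0,0],
  [-1,0,0,0,0],
  [-1,0,0,0,0],
  [-1,0,0,0,0],
  [-1,0,0,0,0],
])

```text
time: 14.92
tool_pos: [0.4509, 0.0115, 0.014]
tcp_rot: [-3.044, 0.777, -0.002]
wrist_force: [-1.3, 0.9, 6.8]
width: 0.175
grip_force: 48.9
```

Emit:
jog_arm([
  [-1,0,0,-10,0],
  [-1,0,0,-30,0],
  [-1,0,0,-35,0],
  [-1,0,0,-35,0],
  [-1,0,0,0,0],
])

```text
time: 15.33
tool_pos: [0.4553, 0.0113, 0.1307]
tcp_rot: [-3.041, 0.776, -0.019]
wrist_force: [1.7, 1.1, -0.2]
width: 0.174
grip_force: 49.1
```

```bash
python3 -c "
from h import *
go(.57,-.205,.12,14.3); print(bot.read_state()['width'])"
```

```text
t 15.33 pos [0.4553 0.0113 0.1307] yaw -28.6 q6 2.04 shift [204.2 134.9  12.2] twist -42.9
0.17405702913124457
```

Emit:
jog_arm([
  [-1,18,12,0,0],
  [-1,32,22,0,0],
  [-1,34,22,0,0],
  [-1,34,22,0,0],
  [-1,34,22,0,0],
  [-1,32,22,0,0],
  [-1,20,13,0,0],
  [-1,0,0,0,0],
])

```text
time: 16.0
tool_pos: [0.5666, -0.2095, 0.1233]
tcp_rot: [3.041, -0.782, 0.004]
wrist_force: [0.4, -0.5, -0.9]
width: 0.177
grip_force: 49.1
```

Emit:
jog_arm([
  [-1,0,0,0,-5],
  [-1,0,0,0,-7],
  [-1,0,0,0,-7],
  [-1,0,0,0,-7],
  [-1,0,0,0,-7],
  [-1,0,0,0,-6],
  [-1,0,0,0,-4],
  [-1,0,0,0,0],
  [-1,0,0,0,0],
])

```text
time: 16.75
tool_pos: [0.5638, -0.2041, 0.1228]
tcp_rot: [-3.117, -0.39, 0.002]
wrist_force: [-0.5, -0.2, -2.0]
width: 0.174
grip_force: 49.2
```

```bash
python3 -c "
from h import *
snap('wrist','w9'); seg('w9',.6237,-.19,.01,.006,.02);seg('w9',.6237,-.19,.01,-.01,.02,70); go(.6237,-.19,.024,14.3)"
```

```text
w9 centre [ 0.6214 -0.1919] size [0.1199 0.0904] long deg 14.8
w9 centre [ 0.6278 -0.1918] size [0.0262 0.0118] long deg 14.4
t 16.8 pos [ 0.564  -0.2043  0.1229] yaw 14.3 q6 0.93 shift [61.4  0.9 98.9] twist -0.0
```

View pics/w9.png

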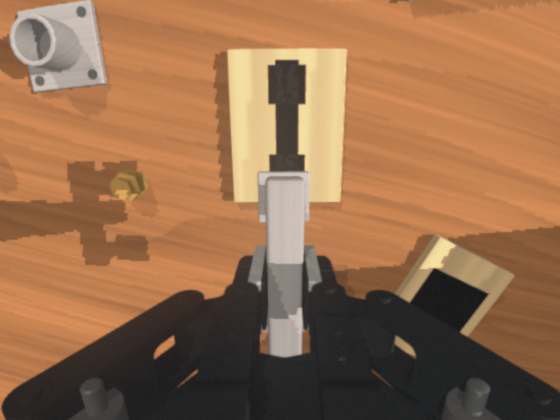

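The handle is held straight, in line with the mark (287,120) on the tile. I shift about (60, 2) forward and then lower it.

Emit:
jog_arm([
  [-1,15,1,0,0],
  [-1,30,1,0,0],
  [-1,15,0,10,0],
  [-1,0,0,30,0],
  [-1,0,0,30,0],
  [-1,0,0,15,0],
  [-1,0,0,5,0],
  [-1,0,0,0,0],
  [-1,0,0,0,0],
])

```text
time: 17.55
tool_pos: [0.6236, -0.192, 0.0339]
tcp_rot: [3.117, 0.392, 0.001]
wrist_force: [0.2, 0.1, -0.7]
width: 0.181
grip_force: 49.1
```

```bash
python3 -c "
from h import *
go(.6231,-.1914,.024,14.8); seg('w9',.64,0,.006,.002,.02); seg('w7',.64,0,.006,.002,.02); seg('w7',.64,0,.036,.022,.06)"
```

```text
t 17.55 pos [ 0.6236 -0.192   0.0339] yaw 14.3 q6 0.98 shift [-0.4 -0.7  9.9] twist -0.5
w9 centre [ 0.6413 -0.0041] size [0.0648 0.066 ] long deg -72.0
w7 centre [ 0.6421 -0.0018] size [0.0635 0.065 ] long deg -70.4
w7 centre [0.6426 0.0023] size [0.0461 0.0353] long deg 77.7
```

Emit:
jog_arm([
  [-1,0,0,5,0],
  [-1,0,0,3,0],
  [-1,0,0,1,0],
  [-1,0,0,0.5,0],
  [-1,0,0,0,0],
  [-1,0,0,0,0],
])

```text
time: 18.05
tool_pos: [0.6234, -0.192, 0.0242]
tcp_rot: [3.117, 0.393, 0.001]
wrist_force: [-0.2, -0.3, -0.7]
width: 0.177
grip_force: 49.2
```

Emit:
jog_arm([
  [-1,0,0,0.5,0],
  [-1,0,0,0,0],
  [1,0,0,0,0],
  [1,0,0,0,0],
  [1,0,0,0,0],
  [1,0,0,0,0],
  [1,0,0,0,0],
  [1,0,0,-20,0],
  [1,0,0,-40,0],
  [1,0,0,-30,0],
])

```text
time: 18.88
tool_pos: [0.6226, -0.1916, 0.1138]
tcp_rot: [-3.116, -0.393, 0.003]
wrist_force: [1.1, -0.7, -0.2]
width: 1.003
grip_force: 0.0
```

Emit:
jog_arm([
  [1,0,0,0,0],
  [1,0,0,0,0],
])

```text
time: 19.05
tool_pos: [0.6256, -0.1927, 0.1167]
tcp_rot: [3.114, 0.393, 0.009]
wrist_force: [-1.1, 0.0, -1.0]
width: 1.0
grip_force: 0.0
```

```bash
python3 -c "
from h import *
snap('wrist','w10'); seg('w10',.6234,-.192,.046,.034,.07); seg('w10',.6234,-.192,.01,.006,.02)
go(.6415,-.003,.12,18.8)"
```

```text
w10 centre [ 0.6212 -0.1928] size [0.1001 0.0159] long deg 14.4
w10 centre [ 0.6216 -0.192 ] size [0.12   0.0903] long deg 14.6
t 19.1 pos [ 0.6238 -0.1921  0.1143] yaw 14.4 q6 0.98 shift [  64.  -178.8   -5.8] twist -4.4
```

View pics/w10.png

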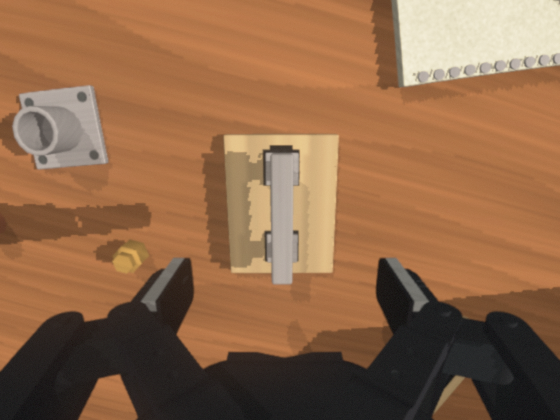

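The handle stands on its mark within about 1 mm. Next is the socket, last seen at (62,128).

Emit:
jog_arm([
  [1,8,-20,0,0],
  [1,12,-33,0,-2],
  [1,12,-34,0,-2],
  [1,12,-34,0,0],
  [1,12,-34,0,0],
  [1,8,-24,0,0],
  [1,0,0,0,0],
  [1,0,0,0,0],
])

```text
time: 19.77
tool_pos: [0.6311, -0.0007, 0.1111]
tcp_rot: [-3.1, -0.506, 0.006]
wrist_force: [-0.6, -0.5, 0.2]
width: 1.0
grip_force: 0.0
```

```bash
python3 -c "
from h import *
snap('wrist','w11'); seg('w11',.6415,-.003,.006,.002,.02); p=seg('w11',.6415,-.003,.036,.024,.07); go(p[0],p[1],.011,18.8)"
```

```text
w11 centre [ 0.6415 -0.003 ] size [0.0629 0.0632] long deg -71.4
w11 centre [ 0.6427 -0.0027] size [0.0375 0.0348] long deg 18.7
t 19.82 pos [ 0.6314 -0.0019  0.1114] yaw 18.5 q6 1.21 shift [ 10.8   4.4 100.3] twist -0.3
```

View pics/w11.png

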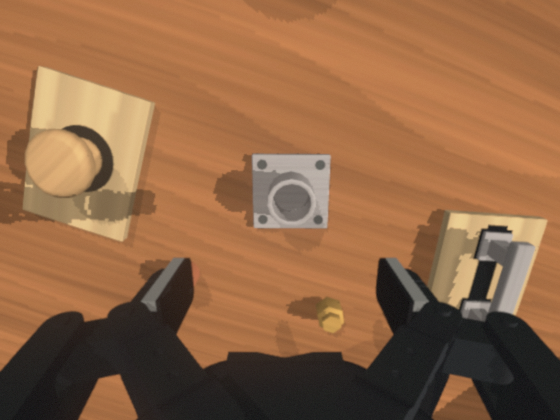

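The socket collar is at (293,203), with the flange square to the tool. The nut (330,315) and coupling lie behind the finger paths.

Emit:
jog_arm([
  [1,10,4,0,0],
  [1,0,0,30,0],
  [1,0,0,35,0],
  [1,0,0,25,0],
  [1,0,0,8,0],
  [1,0,0,2,0],
  [1,0,0,0,0],
  [-1,0,0,0,0],
  [-1,0,0,0,0],
  [-1,0,0,0,0],
], force=50)

```text
time: 20.65
tool_pos: [0.6453, -0.003, 0.0155]
tcp_rot: [3.101, 0.501, 0.006]
wrist_force: [-0.9, 0.1, 0.3]
width: 0.603
grip_force: 0.0
```

Emit:
jog_arm([
  [-1,0,0,0,0],
  [-1,0,0,0,0],
  [-1,0,0,0,0],
  [-1,0,0,0,0],
  [-1,0,0,0,0],
  [-1,0,0,0,0],
])

```text
time: 21.15
tool_pos: [0.6448, -0.0027, 0.015]
tcp_rot: [3.101, 0.501, 0.004]
wrist_force: [-0.6, 0.1, 6.5]
width: 0.39
grip_force: 52.0
```

Emit:
jog_arm([
  [-1,0,0,-10,0],
  [-1,0,0,-30,0],
  [-1,0,0,-35,0],
  [-1,0,0,-35,0],
  [-1,0,0,0,0],
])

```text
time: 21.57
tool_pos: [0.6487, -0.0029, 0.1324]
tcp_rot: [3.099, 0.501, 0.021]
wrist_force: [1.3, 0.0, 0.4]
width: 0.388
grip_force: 51.2
```

```bash
python3 -c "
from h import *
print(bot.read_state()['width']);go(.43,-.363,.125,-11.9)"
```

```text
0.3884085965869274
t 21.57 pos [ 0.6487 -0.0029  0.1324] yaw 18.4 q6 1.21 shift [-321.2  272.8    4.7] twist 30.3
```

Emit:
jog_arm([
  [-1,-16,14,0,0],
  [-1,-29,25,0,0],
  [-1,-29,25,0,0],
  [-1,-29,25,0,0],
  [-1,-29,25,0,0],
  [-1,-29,25,0,0],
  [-1,-29,25,0,0],
  [-1,-29,25,0,0],
  [-1,-29,25,0,0],
  [-1,-29,25,0,0],
])

```text
time: 22.4
tool_pos: [0.4544, -0.3179, 0.1234]
tcp_rot: [-3.101, -0.502, 0.0]
wrist_force: [0.1, -0.6, -0.8]
width: 0.391
grip_force: 51.2
```

Emit:
jog_arm([
  [-1,-28,21,0,0],
  [-1,-16,13,0,0],
  [-1,0,0,0,5],
  [-1,0,0,0,7],
  [-1,0,0,0,7],
  [-1,0,0,0,7],
  [-1,0,0,0,4.5],
  [-1,0,0,0,0],
  [-1,0,0,0,0],
])

```text
time: 23.15
tool_pos: [0.4246, -0.3628, 0.1232]
tcp_rot: [-3.124, 0.328, 0.001]
wrist_force: [-0.8, 0.3, -0.9]
width: 0.396
grip_force: 51.2
```

```bash
python3 -c "
from h import *
snap('wrist','w12'); seg('w12',.4977,-.3775,.01,.006,.02); seg('w12',.4977,-.3775,.01,-.01,.02,60); go(.5005,-.378,.025,-11.9)"
```

```text
w12 centre [ 0.4972 -0.3781] size [0.0905 0.1197] long deg -11.9
w12 centre [ 0.4958 -0.3848] size [0.0496 0.0631] long deg -11.9
t 23.2 pos [ 0.4247 -0.3628  0.1233] yaw -12.0 q6 1.03 shift [77.3 -0.9 98.3] twist -0.1
```

View pics/w12.png

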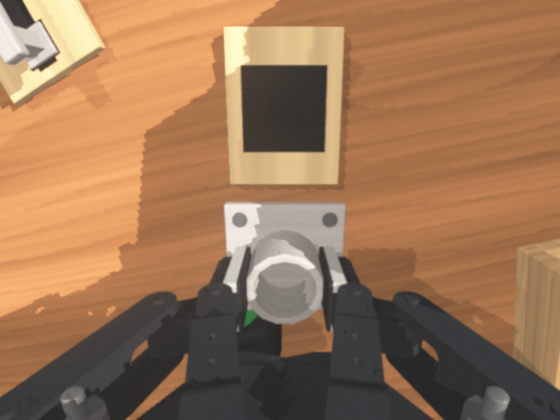

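The socket is held square, and its mark is straight ahead at (285,108). I shift 77 mm forward and then lower it.

Emit:
jog_arm([
  [-1,15,0,0,0],
  [-1,35,0,0,0],
  [-1,20,0,0,0],
  [-1,7,0,20,0],
  [-1,0,0,30,0],
  [-1,0,0,25,0],
  [-1,0,0,10,0],
  [-1,0,0,5,0],
  [-1,0,0,0,0],
  [-1,0,0,0,0],
])

```text
time: 24.03
tool_pos: [0.5007, -0.3798, 0.0343]
tcp_rot: [3.123, -0.331, 0.002]
wrist_force: [-0.1, -0.4, -1.5]
width: 0.391
grip_force: 51.1
```

```bash
python3 -c "
from h import *
go(.5,-.3785,.025,-11.9)"
```

```text
t 24.03 pos [ 0.5007 -0.3798  0.0343] yaw -12.1 q6 1.09 shift [-1.  -1.1  9.3] twist -0.2
```

Emit:
jog_arm([
  [-1,-1,-1,5,0],
  [-1,0,0,3,0],
  [-1,0,0,1,0],
  [-1,0,0,0.5,0],
  [-1,0,0,0,0],
  [-1,0,0,0,0],
])

```text
time: 24.53
tool_pos: [0.4997, -0.3783, 0.0251]
tcp_rot: [3.123, -0.332, 0.001]
wrist_force: [-1.5, 1.5, 5.8]
width: 0.392
grip_force: 51.9
```

Emit:
jog_arm([
  [1,0,0,0,0],
  [1,0,0,0,0],
  [1,0,0,0,0],
  [1,0,0,0,0],
  [1,0,0,0,0],
  [1,0,0,-20,0],
  [1,0,0,-40,0],
  [1,0,0,-40,0],
  [1,0,0,0,0],
  [1,0,0,0,0],
])

```text
time: 25.37
tool_pos: [0.5018, -0.38, 0.1279]
tcp_rot: [3.12, -0.332, 0.011]
wrist_force: [-0.3, -0.3, 0.1]
width: 0.998
grip_force: 0.0
```

```bash
python3 -c "
from h import *
snap('wrist','w13'); seg('w13',.497,-.378,.046,.034,.07); seg('w13',.497,-.378,.016,.013,.024); seg('w13',.497,-.378,.01,.005,.024)
snap('scene','scene1')"
```

```text
w13 centre [ 0.4982 -0.3788] size [0.0342 0.0382] long deg -12.1
w13 centre [ 0.4974 -0.3786] size [0.062 0.062] long deg 77.9
w13 centre [ 0.4975 -0.3784] size [0.0902 0.1207] long deg -11.8
```

View pics/scene1.png

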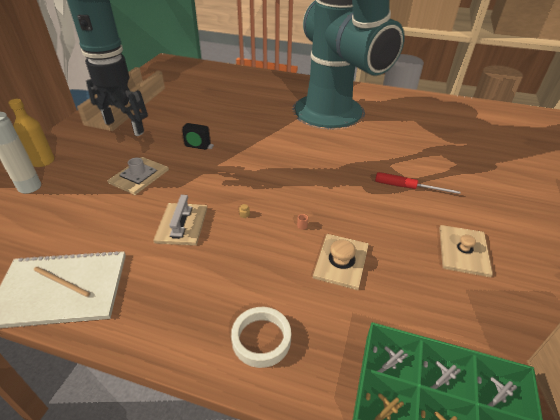

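All four fittings stand on their own tiles: socket (138,172), handle (181,218), big knob (343,252) and small knob (466,243). The nut (244,211) and coupling (303,222) are where they started, and the gripper is clear.

```bash
python3 -c "
from workcell import bot
print(bot.finish_job())"
```

```text
the job is handed in; nothing more can be done
None
```

I handed the job in at about 25 s: all four fittings stand on their own tiles, each measured within about 2 mm of its mark with the handle and flange lined up; the nut and coupling look unmoved, and the judge's result was not shown.

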